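# Blank off the leak-test port and clamp it under the swing strap

### The job

Close off the port of the leak-test stand for a background run: seat the large centring ring (the one that fits the port, with the black O-ring) in the port's recess, set the blank flange down on it so that it sits level and fully home over the ring, then swing the strap fully shut over the blank so that its sprung foot presses on it. Leave the other things on the bench where they are.

Things in the scene. Friction and masses are not known exactly. Their poses are not given: they have to be found in the camera images.
- stand: leak-test stand, fixed: aluminium base 150 x 84 x 12 mm, block with dial gauge on its +y side, round steel port upright in the middle. Origin: port axis at bench level; +x from port to the keeper (dark upright with a lip over the shut strap, 78 mm high, inner face 46 mm from the axis). The strap's post is at x = -62 mm (26 mm across). Above the port's top 45 mm all round are free.
- port (a point): centre of the port's flat top face, 38 mm above the bench. The flange is 40 mm across; its recess is 28.4 mm across and 6 mm deep, open upwards.
- centring_ring: the large centring ring: steel collar 25.8 mm across, 15 mm high, ends tapered to 21.4 mm, with a black O-ring 37 mm across, 5 mm thick round its middle; both sides alike. Origin at its centre, 7.5 mm above the bench at the start, lying flat (O-ring 5 to 10 mm up); z its axis. Grip it across the O-ring. Seated: 5 mm of collar in the recess, O-ring on the port's face, origin 2.5 mm above port.
- blank: blank flange: steel disc 40 mm across, 10 mm high: upright rim to 7 mm, bevel above. Origin: centre of its underside; it lies right way up at the start, z up. A recess in its underside, 28.4 mm across and 6 mm deep, fits over the ring's collar. Fully home on the seated ring its underside is 5 mm, its top 15 mm above port. About 60 g.
- strap (a joint): angle of the swing strap about its upright pin, rad: 0 = shut against the keeper (hard stop), 1.2 to 1.45 = open at the start; grows anticlockwise seen from above. Stays where it is left (friction 0.06 N m). A steel bar 18 mm wide, 9 mm thick, underside 56 mm above the bench.
- pivot (a point): the strap's pin axis, at the strap's mid height, 60.5 mm above the bench and 62 mm from the port's axis.
- knob (a point): middle of the strap's black upright hand knob: 16 mm across, from 67 to 86 mm above the bench (this point at 77 mm), 125 mm from the pin, fixed to the strap, whose top is at 65 mm. Strap shut, it lies 63 mm from the port's axis, beyond the keeper.
- foot: spring foot of the strap: steel plunger with a round nose 12 mm across in a dark sleeve, 62 mm from the pin. Origin on its axis at bench level. Its free nose is 50.5 mm above the bench, 2.5 mm below the top of a blank that is home: it rides up the bevel (about 5 N at the knob), then presses the blank's centre with about 6 N. Without the ring under the blank it does not reach.
- small_centring_ring: a bystander: a smaller centring ring, 30 mm across, too small for the port
- hinge_clamp: a bystander: an aluminium hinge clamp ring with wing nut lying flat, 68 x 50 x 17 mm
- sample_holder: a bystander: a brass block with two pins, 32 x 49 x 17 mm
Not all that is in view belongs to the job. Leave any turquoise look-alike of the centring_ring alone.

How it is judged:
On the way, in this order (a step that is already met when the one before it is completed fails the run):
1. the large centring ring is seated in the port's recess (horizontal distance between centring_ring and port below 0.003 m and z of centring_ring in the frame of port below 0.0035 m and angle between the z axis of centring_ring and the z axis of port, either way round below 0.05 rad), for 0.2 s.
2. the blank flange is fully home on the ring (horizontal distance between blank and port below 0.004 m and z of blank in the frame of port between 0.0035 and 0.0065 m and angle between blank's own z axis and vertical below 0.05 rad), for 0.2 s.
At the end, for the whole second after the job is handed in: Ring in the recess (within 3 mm of the axis, down to within 1 mm, level within 0.05 rad); blank home on it (within 4 mm, underside 3.5 to 6.5 mm above the port, level within 0.05 rad); strap shut (below 0.06 rad), its foot pressing on the blank with over 2 N; all at rest (all of step 1 and all of step 2 and value of joint strap below 0.06 rad and contact force between foot and blank above 2 N and linear speed of blank below 0.01 m/s); the robot touches nothing.
It fails at once if a bystander is pushed more than 3 cm from its place (distance of any of small_centring_ring, hinge_clamp, sample_holder from where it was at the start of the episode above 0.03 m).
It also fails if it takes over 64 s, if anything falls off the work surface, if the arm or the gripper's body presses on something with over 40 N, if the wrist force passes 120 N, or if a joint passes its speed limit or range.

### The arm

A 6-joint arm with a two-finger parallel gripper is mounted at the origin on a cart in front of the work surface, level with it; the furniture and walls round the work are solid. World frame = base frame: x ahead of the robot, y to its left, z up, the work surface at z = 0. Lengths are in m, angles in rad, forces in N, time in s.
With the tool pointing down it reaches from about 0.275 to 1 m from the base axis. Payload 8.4 kg.
Tool frame: the origin (TCP) lies on the centre line of the jaws, within the pads' length; the fingertips stand 17 mm ahead of it and the grasp point (between the pads) lies 2 mm behind it (bot.tcp_to_tips is the z of the fingertips in the tool frame, in m); z points along the fingers, y is the line along which they close (so a half turn about z gives the same grasp; the last joint's range is limited). The gripper opens to 85 mm and grips with 20 to 120 N. Pads are 22 mm wide; open, the fingers measure 114 mm over their backs; the gripper's body (76 mm by 85 mm) begins 54 mm behind the grasp point. The pads swing forward as they close: fully open they stand 13 mm farther back than shut.
Start: joints at [-1.259, 0.353, 1.633, -0, 1.155, -0.002], TCP at [0.193, -0.594, 0.224] pointing down, gripper open.
Joint ranges: [-2.63, 2.63], [-0.92, 2.1], [0.06, 2.66], [-1.3, 4.44], [0, 2.69], [-3.02, 3.02]. Speed limits (rad/s): [2.22, 2.22, 2.79, 3.14, 3.14, 3.14].

### API

Orientations are given as a unit quaternion [x, y, z, w].
In Python, from workcell import bot, hand, kinematics, get_obs, vision, hand_in gives the robot as it stands. The module is installed in compiled form; this text tells all that it offers. Calls block until the motion is done:
- bot.reach(position, orientation): joint-space move of the TCP to a pose.
- bot.servo_line(position, ori=None, velocity=0.15): straight line of the TCP; ori=None keeps the orientation; velocity is the mean speed in m/s.
- bot.goto_joints(angles): joint-space move.
- hand.move_gripper(opening, strength=None): finger opening in m; strength is the grip in N (None keeps the last); returns when the fingers have stopped.
- bot.dwell(seconds).
- kinematics.solve_ik(position, orientation): joint angles nearest the present ones, or None.
- get_obs(): the state.
- vision.read_camera(name): name is "scene" or "side" or "wrist"; returns a dict with "frame" (384x512x3 uint8, red, green, blue), "intrinsics" (3x3 intrinsics, pixels), "view" (4x4, takes a point from world to camera coordinates). Camera axes: x right, y down, z forward; pixel columns grow to the right and rows downward; lengths in m; the calibration is good to about 2 mm. A picture is of the moment at which its call begins. There is no depth.
A pose or a line that the arm cannot do raises bot.IKError and nothing moves.
- hand_in(): hands the job in; it is judged then, once.
The state is a dict: "time_s": time; "joint_pos": joint angles; "joint_vel": joint speeds; "joint_efforts": joint torques, N m; "position": TCP position; "orientation": TCP orientation; "wrist_force": force on the tool from outside, world axes, zero at the start; "ft_torque": the same for the moment, N m; "gripper_width": finger opening in m; "grip_force": force on a finger pad.
Only numpy, scipy, OpenCV 4.12 (cv2) and the standard library are available. Lean on these libraries where they do the work, as an engineer would, in place of code of your own. Each camera call takes 0.05 s, during which the arm holds its last target. There are 200 camera calls.

## Working session

There is one attempt and no reset: what is moved stays moved. The work goes in short steps, each a Python script; the robot and the scene stay as the last script left them, time stands still between calls to the robot, and variables do not carry over. Pictures are saved under pics/ and viewed, at most 10 in all, crops included, and the job is handed in when it is done.

```bash
mkdir -p pics
cat > h.py <<'E'
from workcell import bot, hand, kinematics, get_obs, vision, hand_in
import numpy as np, cv2
def cam(n,save=None):
    c=vision.read_camera(n); 
    if save: cv2.imwrite('pics/'+save,c['frame'][:,:,::-1])
    return c
def ray(c,u,v,z):
    V=np.array(c['view']);K=np.array(c['intrinsics']);R=V[:3,:3];o=-R.T@V[:3,3]
    d=R.T@np.linalg.solve(K,[u,v,1]); return o+d*(z-o[2])/d[2]
def proj(c,p):
    V=np.array(c['view']);q=V[:3,:3]@np.array(p)+V[:3,3];q=np.array(c['intrinsics'])@q;return q[:2]/q[2]
E
python3 - <<'E'
from h import *
a=cam('scene');b=cam('side')
c=cam('wrist')
im=np.vstack([a['frame'],b['frame']])
np.savez('c.npz',**{n+k:np.array(x[k]) for n,x in zip('abc',(a,b,c)) for k in x})
cv2.imwrite('pics/s.png',a['frame'][:,:,::-1]);cv2.imwrite('pics/d.png',b['frame'][:,:,::-1]);cv2.imwrite('pics/w.png',c['frame'][:,:,::-1])
for x in (a,b,c):
    V=x['view'];print(-V[:3,:3].T@V[:3,3],V[2,:3],x['intrinsics'][0,0])
print(get_obs())
E
```

```text
[ 0.18069248 -0.93391867  0.57245849] [ 0.41347193  0.72404822 -0.55208254] 483.7425576264127
[0.2373872  0.28430384 0.61458713] [ 0.37665736 -0.67848581 -0.63070297] 388.7124813591828
[ 0.26061718 -0.57197623  0.37282597] [-0.26647189 -0.08588317 -0.96000876] 295.230735007615
{'time_s': 0.15, 'joint_pos': array([-1.25935923e+00,  3.53490215e-01,  1.63397361e+00,  1.94122066e-05,
        1.15521841e+00, -2.43452696e-03]), 'joint_vel': array([-0.00117214, -0.00181897, -0.00249415,  0.0005895 , -0.00055539,
       -0.00139839]), 'joint_efforts': array([ 8.80939060e-04, -6.05634284e+01, -3.42337275e+01, -2.13427927e-05,
        6.12877338e-03, -7.61763857e-06]), 'position': array([ 0.19283211, -0.59410429,  0.22332902]), 'orientation': array([ 9.87711296e-01,  1.56288514e-01, -7.50641529e-05, -5.39666429e-04]), 'wrist_force': array([-0.25294597, -0.47352863, -0.66395937]), 'ft_torque': array([ 0.01901891, -0.07905404,  0.00862154]), 'grip_force': 0.0, 'gripper_width': 0.08519674616889365}
```

View pics/s.png

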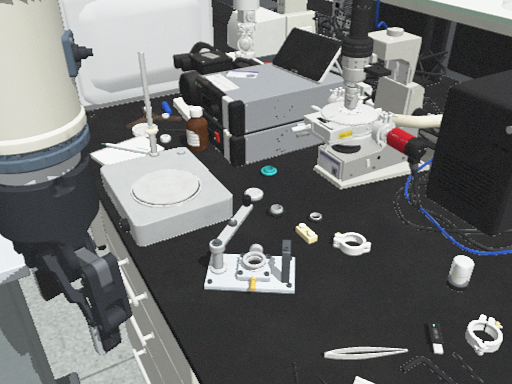

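View pics/d.png

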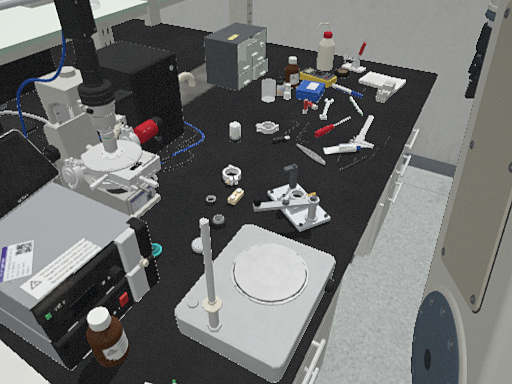

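The scene view shows the stand's port at about (253,262), the blank at (256,194) and the dark ring at (277,209). The small ring is at (315,216), the turquoise decoy at (269,170) and the strap knob at (249,197). The side view shows the ring at (218,220), the blank at (199,244) and the stand at (297,200). I'll enlarge both crops.

Run:
```python
from h import *
d=np.load('c.npz');A,B=[{k:d[n+k] for k in('frame','intrinsics','view')} for n in 'ab']
for n,c,pts in(('A',A,dict(ring=(277,209,.0075),blank=(256,194,.008),small=(315,216,.006),port=(253,259,.038),clamp=(352,243,.01),hold=(307,233,.01))),('B',B,dict(ring=(218,220,.0075),blank=(199,244,.008),small=(210,199,.006),port=(297,195,.038)))):
    for k,(u,v,z) in pts.items(): print(n,k,ray(c,u,v,z).round(4))
a=cv2.resize(A['frame'][160:300,190:330],(560,560),interpolation=3)[:,:,::-1]
b=cv2.resize(B['frame'][155:260,180:340],(800,525),interpolation=3)[:,:,::-1]
cv2.imwrite('pics/a2.png',a);cv2.imwrite('pics/b2.png',b)
```

```text
A ring [ 0.6204 -0.2506  0.0075]
A blank [ 0.6108 -0.1811  0.008 ]
A small [ 0.6745 -0.3079  0.006 ]
A port [ 0.484  -0.3922  0.038 ]
A clamp [ 0.6801 -0.4161  0.01  ]
A hold [ 0.6255 -0.3498  0.01  ]
B ring [ 0.6168 -0.2478  0.0075]
B blank [ 0.6111 -0.1647  0.008 ]
B small [ 0.6753 -0.3025  0.006 ]
B port [ 0.4832 -0.3837  0.038 ]
```

View pics/a2.png

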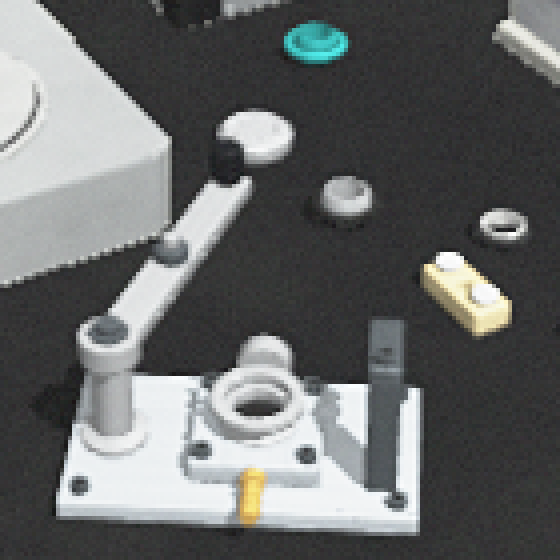

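View pics/b2.png

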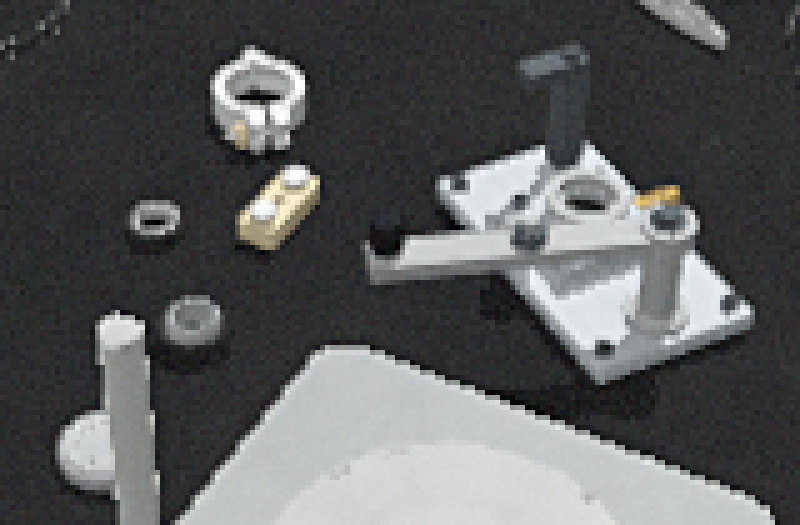

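The enlarged crops show the ring's collar top at scene (277,206.7) and side (219.4,218), and the port at scene (254,260) and side (297.6,195). The blank's top is at scene (254.2,193), half hidden by the rod in the side view. The knob's top is at scene (247,196) and the pin at (217,242). I'll triangulate these, then move and take a wrist view.

```bash
cat >> h.py <<'E'
def q(yaw): return [np.cos(yaw/2),np.sin(yaw/2),0,0]
E
python3 - <<'E'
from h import *
d=np.load('c.npz');A,B=[{k:d[n+k] for k in('frame','intrinsics','view')} for n in 'ab']
for k,u,w,z in (('ring',(277,206.7),(219.4,218),.015),('port',(254,260),(297.6,195),.038),('blank',(254.2,193),None,.01),('pin',(216.75,242),(314,198.5),.068),('knobtop',(247,195.5),(257,199),.086),('keeper',(286.5,241),(292,166),.078),('foot',(232.5,221.5),(285.6,202),.072),('plate',(232,194),None,.06)):
    print(k,ray(A,*u,z).round(4), ray(B,*w,z).round(4) if w else '')
bot.reach([.60,-.25,.26],q(np.pi/2)); 
c=cam('wrist','w1.png');print(get_obs()['joint_pos'],get_obs()['time_s'])
np.savez('w1.npz',**c)
E
```

```text
ring [ 0.6189 -0.2528  0.015 ] [ 0.6129 -0.2484  0.015 ]
port [ 0.4842 -0.3952  0.038 ] [ 0.482  -0.3844  0.038 ]
blank [ 0.6079 -0.1784  0.01  ] 
pin [ 0.436  -0.3551  0.068 ] [ 0.433  -0.3561  0.068 ]
knobtop [ 0.5346 -0.2812  0.086 ] [ 0.5311 -0.2742  0.086 ]
keeper [ 0.5306 -0.4212  0.078 ] [ 0.5211 -0.4321  0.078 ]
foot [ 0.4828 -0.3222  0.072 ] [ 0.4805 -0.3104  0.072 ]
plate [ 0.5309 -0.2271  0.06  ] 
[-3.98689151e-01  3.61944550e-01  1.53825772e+00 -2.74984669e-04
  1.24146876e+00 -3.96990207e-01] 2.1333
```

View pics/w1.png

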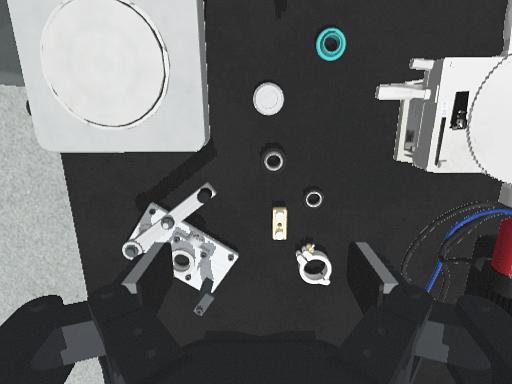

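The wrist view shows everything clearly: ring (273,160), blank (268,98), port (182,260), pin (132,250), knob (208,192). I'll compute positions from it by contours, and go nearer to the ring.

```bash
cat >> h.py <<'E'
def blob(c,u,v,r,thr=110,bright=True):
    "enclosing ellipse of the bright blob nearest (u,v)"
    g=cv2.cvtColor(c['frame'],cv2.COLOR_RGB2GRAY); m=np.zeros_like(g); cv2.circle(m,(int(u),int(v)),int(r),255,-1)
    m&=((g>thr) if bright else (g<thr)).astype(np.uint8)*255
    cs=cv2.findContours(m,cv2.RETR_EXTERNAL,cv2.CHAIN_APPROX_NONE)[0]
    k=max(cs,key=cv2.contourArea); return cv2.fitEllipse(cv2.convexHull(k))
E
python3 - <<'E'
from h import *
c=dict(np.load('w1.npz'))
for n,u,v,r,z in (('ring',273,160,16,.015),('blank',268,98,22,.008),('port',182,260,16,.038)):
    e=blob(c,u,v,r); print(n,e,ray(c,*e[0],z).round(4))
for n,u,v,z in (('pin',132,249,.068),('knob',208,190,.086),('port',182,260,.038),('keeper',205,302,.078)): print(n,ray(c,u,v,z).round(4))
bot.reach([.617,-.25,.14],q(np.pi/2)); c=cam('wrist','w2.png');np.savez('w2.npz',**c)
print(proj(c,[.617,-.25,.015]))
hull=None
u,v=proj(c,[.617,-.25,.015])
for t in(80,110,140):
    e=blob(c,u,v,40,t);print(e,ray(c,*e[0],.015))
E
```

```text
ring ((273.3326721191406, 160.9969482421875), (18.04443359375, 18.533113479614258), 36.88799285888672) [ 0.6181 -0.2498  0.015 ]
blank ((268.00830078125, 98.54106140136719), (30.547706604003906, 32.71165084838867), 0.8022244572639465) [ 0.6106 -0.1693  0.008 ]
port ((183.13385009765625, 259.8436584472656), (28.757183074951172, 32.41322708129883), 176.70887756347656) [ 0.492  -0.3856  0.038 ]
pin [ 0.4366 -0.3534  0.068 ]
knob [ 0.5408 -0.2703  0.086 ]
port [ 0.4904 -0.3859  0.038 ]
keeper [ 0.5277 -0.4251  0.078 ]
[259.32308325 183.52327065]
((260.43603515625, 182.27947998046875), (26.27992057800293, 27.09270477294922), 2.4912798404693604) [ 0.61807049 -0.24876736  0.015     ]
((260.61712646484375, 182.5860137939453), (25.347900390625, 26.034549713134766), 21.508235931396484) [ 0.61824458 -0.24907117  0.015     ]
((260.9946594238281, 183.55514526367188), (23.138051986694336, 24.763917922973633), 67.75078582763672) [ 0.61860805 -0.25003277  0.015     ]
```

View pics/w2.png

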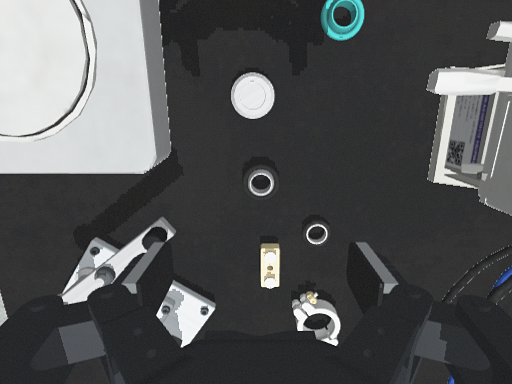

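The nearer view puts the ring at (260.6,182.6), which agrees with the first view. I'll measure the port from the same relative pose so that camera bias cancels, then grip the ring.

Run:
```python
from h import *
Y=q(np.pi/2)
bot.reach([.491,-.386,.163],Y); c=cam('wrist','w3.png');np.savez('w3.npz',**c)
print(bot.tcp_to_tips)
u,v=proj(c,[.491,-.386,.038]);print(u,v)
bot.reach([.618,-.2495,.08],Y); hand.move_gripper(.055,40)
bot.servo_line([.618,-.2495,.0205],velocity=.1)
hand.move_gripper(.02,40); o=get_obs();print(o['gripper_width'],o['grip_force'],o['position'],o['wrist_force'],o['time_s'])
bot.servo_line([.618,-.2495,.12],velocity=.15);o=get_obs();print(o['gripper_width'],o['time_s'],o['position'])
d=cam('wrist');np.savez('w4.npz',**d)
w=np.hstack([cv2.resize(x,(400,480),interpolation=3) for x in (c['frame'][144:,156:356],d['frame'][144:,156:356])])
cv2.imwrite('pics/w34.png',w[:,:,::-1])
```

```text
0.017
258.22556393562616 184.11599508437243
0.020174187510099206 0.0 [ 0.61814346 -0.24955783  0.02082423] [ 0.4750778  -0.37109969  0.13421743] 5.975
0.02020917317350252 6.7917 [ 0.61739537 -0.24923693  0.1191882 ]
```

View pics/w34.png

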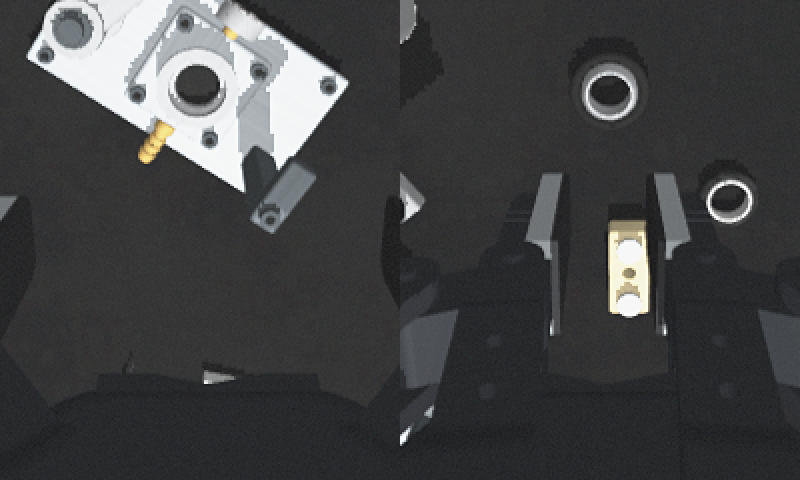

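The grip closed on nothing: the gripper shut to its commanded 20 mm, and the ring still lies at pixel (261,191). The picture also shows the port at about (254,188). I'll check the ring's position again and where the fingertips project.

Run:
```python
from h import *
c=dict(np.load('w4.npz'))
e=blob(c,261,191,22);print(e,ray(c,*e[0],.015))
for z in(.102,.119,.13): print(z,proj(c,[.6174,-.2492,z]),proj(c,[.6274,-.2492,z]))
for dy in(-.011,.011):print(proj(c,[.6274,-.2492+dy,.102]))
V=c['view'];print(-V[:3,:3].T@V[:3,3],get_obs()['orientation'])
```

```text
((260.5910949707031, 189.8742218017578), (26.91887092590332, 28.226943969726562), 38.65631103515625) [ 0.61832107 -0.24894903  0.015     ]
0.102 [259.409229   228.72028626] [275.79980363 228.72556733]
0.119 [259.36199518 240.85192832] [277.38549958 240.85835255]
0.13 [259.32607173 250.07858738] [278.5915024  250.08595588]
[275.52794954 245.14279604]
[276.0811229  211.73673771]
[ 0.61767281 -0.17787526  0.26882831] [ 7.07104332e-01  7.07108525e-01 -3.77710810e-04 -9.24273629e-04]
```

The projected pads suggest the fingertips stand higher than stated. I'll probe the bare bench gently and note the TCP height at which they touch.

Run:
```python
from h import *
Y=q(np.pi/2)
hand.move_gripper(.037)
bot.reach([.615,-.298,.04],Y);bot.servo_line([.615,-.298,.022],velocity=.1)
f0=get_obs()['wrist_force'][2]
for z in np.arange(.020,-.012,-.002):
    bot.servo_line([.615,-.298,z],velocity=.04);o=get_obs();f=o['wrist_force'][2]-f0
    if f>4: break
print(z,f,o['position'],o['time_s'])
c=cam('wrist','w5.png')
bot.servo_line([.615,-.298,.05],velocity=.15)
```

```text
-0.009999999999999974 13.25786050278325 [ 0.61515387 -0.2980707  -0.00851862] 11.9417
```

View pics/w5.png

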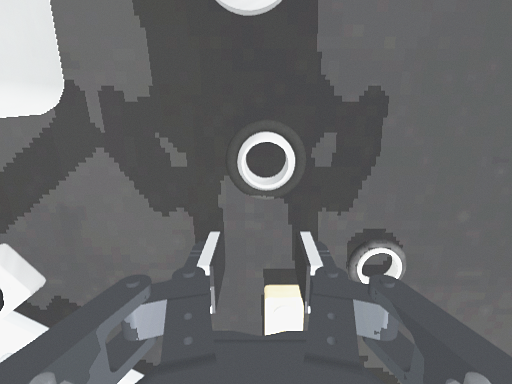

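The tips touched the bench at a reported TCP z of about -0.008. In effect they stand 8 mm behind the TCP, not 17 mm ahead of it. In the picture the tips' front corners are at (217,234) and (303,234). I'll check the lateral offset from those before gripping again.

Run:
```python
from h import *
c=dict(np.load('w4.npz')); s=np.array([.61515-.6174,-.29807+.2492,-.0085-.1192])
c['view']=c['view'].copy(); c['view'][:3,3]-=c['view'][:3,:3]@s   # camera moved by s
for p in((217,233),(303,233),(211,310),(304,333)): print(ray(c,*p,0).round(4))
c['frame']=cv2.imread('pics/w5.png')[:,:,::-1]
e=blob(c,266,160,35,150);print(e,ray(c,*e[0],.015))
Y=q(np.pi/2)
print(get_obs()['position'])
```

```text
[ 0.5932 -0.2895  0.    ]
[ 0.6378 -0.2895  0.    ]
[ 0.5879 -0.3365  0.    ]
[ 0.6409 -0.3521  0.    ]
((265.7507629394531, 160.67367553710938), (57.54690170288086, 58.359066009521484), 2.6347901821136475) [ 0.61795802 -0.24898658  0.015     ]
[ 0.61483738 -0.2979355   0.04974759]
```

The lateral offset is small, so only the height differs. I'll grip the ring with the tips about 4 to 5 mm above the bench (TCP z = -0.0035).

Run:
```python
from h import *
Y=q(np.pi/2); x,y=.618,-.2492
hand.move_gripper(.055,40)
bot.servo_line([x,y,.06],velocity=.2); f0=get_obs()['wrist_force'][2]
z=.012;bot.servo_line([x,y,z],velocity=.1)
while z>-.0035:
    z=max(z-.004,-.0035);bot.servo_line([x,y,z],velocity=.06);f=get_obs()['wrist_force'][2]-f0
    if f>4: break
print(z,f)
hand.move_gripper(.025,40);o=get_obs();print(o['gripper_width'],o['grip_force'],o['position'],o['time_s'])
bot.servo_line([x,y,.08],velocity=.15);o=get_obs();print(o['gripper_width'],o['grip_force'],o['time_s'])
c=cam('wrist','w6.png');np.savez('w6.npz',**c)
```

```text
-0.0035 0.26087604336523124
0.0341370351288526 39.522961378097534 [ 0.61811913 -0.24924765 -0.00310437] 15.2167
0.03432295709891461 39.82053458690643 15.925
```

View pics/w6.png

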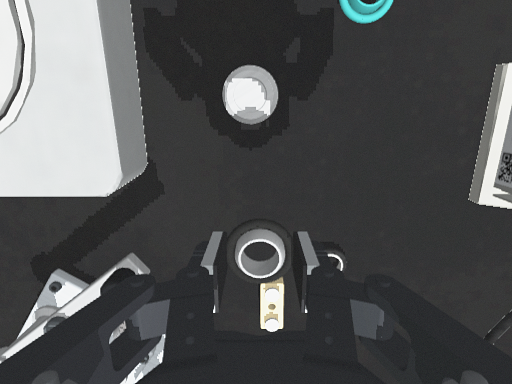

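The ring is held: width 34.3 mm, grip 40 N, ring centred at (260,256) between the pads. Next come its offset from the TCP and the port position from the earlier w3 picture.

Run:
```python
from h import *
p=get_obs()['position'];print(p)
c=dict(np.load('w6.npz'))
for t in (120,150):
    e=blob(c,260,257,30,t);print(e,(ray(c,*e[0],p[2]+.0181)-p).round(4))
c=dict(np.load('w3.npz'))
for r,b,t in((19,True,190),(19,True,215),(12,False,90),(12,False,120),(14,False,140)):
    e=blob(c,254,188,r,t,b);print(e,ray(c,*e[0],.038).round(4))
# HoughCircles cross-check
g=cv2.cvtColor(cv2.resize(c['frame'][150:230,215:295],None,fx=6,fy=6,interpolation=3),cv2.COLOR_RGB2GRAY)
h=cv2.HoughCircles(g,cv2.HOUGH_GRADIENT,1,20,param1=100,param2=30,minRadius=50,maxRadius=140)
if h is not None:
    for u,v,r in h[0][:4]: print(r/6,ray(c,u/6+215-.4,v/6+150-.4,.038).round(4))
```

```text
[ 0.61718257 -0.24886421  0.07884997]
((260.1182556152344, 253.89093017578125), (47.26447677612305, 50.24576950073242), 56.4786491394043) [0.0007 0.0013 0.0181]
((261.0205993652344, 256.9672546386719), (40.182071685791016, 48.1782341003418), 70.34922790527344) [ 0.0012 -0.0004  0.0181]
((254.0, 188.0), (37.8741569519043, 37.8741569519043), 0.0) [ 0.4869 -0.3899  0.038 ]
((254.0, 188.0), (37.8741569519043, 37.8741569519043), 0.0) [ 0.4869 -0.3899  0.038 ]
((254.45059204101562, 186.2938232421875), (19.757232666015625, 21.63127899169922), 101.20085906982422) [ 0.4873 -0.3882  0.038 ]
((254.33660888671875, 186.53550720214844), (20.437429428100586, 21.891399383544922), 101.34573364257812) [ 0.4872 -0.3884  0.038 ]
((254.38772583007812, 186.64447021484375), (21.266544342041016, 22.146869659423828), 106.50830841064453) [ 0.4873 -0.3885  0.038 ]
22.683334 [ 0.483  -0.3759  0.038 ]
23.050001 [ 0.4892 -0.3803  0.038 ]
17.15 [ 0.4861 -0.3852  0.038 ]
22.316666 [ 0.4804 -0.3791  0.038 ]
```

The port estimates differ by 2 to 3 mm, so I'll look at it again with the camera straight above it, where there is no height parallax.

Run:
```python
from h import *
Y=q(np.pi/2)
bot.reach([.488,-.42,.14],Y)
for i,dy in enumerate((-.071,-.045)):
    bot.servo_line([.488,-.389+dy,.115],velocity=.2); bot.dwell(.2); c=cam('wrist',f'p{i}.png');np.savez(f'p{i}.npz',**c)
    u,v=proj(c,[.488,-.389,.036]);print(u,v)
    for t in(60,90,120):
        e=blob(c,u,v,16,t,False);print(np.round(e[0]+e[1],1),ray(c,*e[0],.034).round(4))
    g=cv2.cvtColor(cv2.resize(c['frame'][int(v)-40:int(v)+40,int(u)-40:int(u)+40],None,fx=6,fy=6,interpolation=3),cv2.COLOR_RGB2GRAY)
    h=cv2.HoughCircles(g,cv2.HOUGH_GRADIENT,1,5,param1=80,param2=25,minRadius=60,maxRadius=190)
    for a,b,r in (h[0][:8] if h is not None else []): print(round(r/6,1),ray(c,a/6+int(u)-40-.4,b/6+int(v)-40-.4,.038).round(4))
print(get_obs()['time_s'],get_obs()['gripper_width'])
```

```text
258.6819333923453 108.65740139562982
[257.6 109.9  28.   28.5] [ 0.4872 -0.3899  0.034 ]
[257.5 109.8  28.2  29.2] [ 0.4871 -0.3899  0.034 ]
[257.6 109.7  28.5  29.7] [ 0.4872 -0.3897  0.034 ]
19.6 [ 0.4866 -0.3907  0.038 ]
31.6 [ 0.4903 -0.3821  0.038 ]
31.6 [ 0.4911 -0.3823  0.038 ]
26.6 [ 0.4779 -0.3907  0.038 ]
28.6 [ 0.4792 -0.3921  0.038 ]
31.6 [ 0.4844 -0.387   0.038 ]
14.6 [ 0.4869 -0.3898  0.038 ]
30.5 [ 0.4846 -0.3885  0.038 ]
259.093243202393 141.96152251539937
[258.  142.3  26.6  27.2] [ 0.4871 -0.3895  0.034 ]
[257.9 142.5  27.6  27.9] [ 0.4871 -0.3896  0.034 ]
[257.9 142.6  27.9  28.8] [ 0.4871 -0.3897  0.034 ]
14.6 [ 0.4871 -0.3887  0.038 ]
18.6 [ 0.4871 -0.3902  0.038 ]
26.6 [ 0.4779 -0.3934  0.038 ]
31.6 [ 0.4902 -0.3797  0.038 ]
31.4 [ 0.4908 -0.38    0.038 ]
30.6 [ 0.4901 -0.3805  0.038 ]
24.8 [ 0.4779 -0.3905  0.038 ]
30.5 [ 0.4908 -0.3806  0.038 ]
18.0333 0.03438332526328291
```

The port is at (0.4871, -0.3898), and both views agree. The camera's x bias is about +1 mm, judging by the held ring. I'll insert the ring with force monitoring.

Run:
```python
from h import *
x,y=.4863,-.390
bot.servo_line([x,y,.06],velocity=.2);bot.dwell(.2);f0=get_obs()['wrist_force'];z=.037
bot.servo_line([x,y,z],velocity=.1)
while z>.0307:
    z-=.001;bot.servo_line([x,y,z],velocity=.03);o=get_obs();f=o['wrist_force']-f0
    print(round(z,4),o['position'].round(4),f.round(1))
    if f[2]>6: break
print(get_obs()['time_s'])
```

```text
0.036 [ 0.4865 -0.3902  0.0364] [-0.7  1.5 -0.4]
0.035 [ 0.4864 -0.39    0.0351] [ 0.2  0.2 -1.3]
0.034 [ 0.4863 -0.3899  0.0339] [-1.2  0.8 -0.5]
0.033 [ 0.4862 -0.3899  0.0329] [-0.2  0.3 -0.1]
0.032 [ 0.4863 -0.39    0.0319] [-0.8  0.2 -0.2]
0.031 [ 0.4863 -0.39    0.0309] [-0.8  0.   0.2]
0.03 [ 0.4863 -0.39    0.03  ] [ 0.2 -0.7  0.7]
20.8667
```

The collar went in without resistance. I'll release, lift, and check from above. I'll measure the blank on the way as well.

Run:
```python
from h import *
Y=q(np.pi/2); x,y=.4863,-.390
hand.move_gripper(.055);bot.servo_line([x,y,.08],velocity=.15)
bot.servo_line([.488,-.460,.115],velocity=.2);bot.dwell(.2);c=cam('wrist','r0.png')
u,v=proj(c,[.4871,-.3898,.048])
for r,b,t in((12,False,90),(12,False,120),(17,True,150),(26,False,70)):
    e=blob(c,u,v,r,t,b);print(np.round(e[0]+e[1],1),ray(c,*e[0],.048).round(4))
g=cv2.cvtColor(c['frame'],cv2.COLOR_RGB2GRAY);print(g[int(v),int(u)-30:int(u)+31])
print(g[int(v)-30:int(v)+31,int(u)])
# blank, camera straight above it
bot.reach([.610,-.172-.071,.115],Y);bot.dwell(.2);c=cam('wrist','b0.png');u,v=proj(c,[.61,-.172,.007])
for t in(100,140,170):
    e=blob(c,u,v,40,t);print(np.round(e[0]+e[1],1),ray(c,*e[0],.006).round(4))
print(get_obs()['time_s'])
```

```text
[258.  111.1  23.1  23.6] [ 0.4864 -0.3898  0.048 ]
[258.  111.   23.4  23.5] [ 0.4864 -0.3898  0.048 ]
[258.4 112.5  30.9  32.2] [ 0.4867 -0.3907  0.048 ]
[258.2 111.8  49.6  50.5] [ 0.4866 -0.3903  0.048 ]
[236 237 238 240 224  93  40  45  53  50  53  48  83 103 111 205 209 108
  41  35  39  34  37  42  41  43  37  42  38  36  40  38  37  38  39  38
  37  35  39  38  38  35  34  60 231 210 165 151  93  45  46  52  55  54
  46  76 230 230 159 164 161]
[168 154 189 219 135  98  37  45  54  55  54  44  60 103 120 118 179 225
 156  50  50  53  55  51  39  39  37  38  37  37  40  39  39  44  39  37
  38  39  40  43  37  41  41  38  36  74 170 225 196 167 136  61  40  45
  54  52  46 130 222 238 236]
[260.6 101.7  47.6  50.6] [ 0.6106 -0.1689  0.006 ]
[260.6 101.9  47.2  49.7] [ 0.6106 -0.1691  0.006 ]
[260.5 102.   46.8  49.3] [ 0.6105 -0.1692  0.006 ]
23.7083
```

The ring is seated and centred at (0.4866, -0.390) in the camera frame, with its O-ring fully inside the flange outline. Now I'll grip the blank and set it on the ring with force monitoring.

Run:
```python
from h import *
Y=q(np.pi/2); x,y=.6098,-.1691
hand.move_gripper(.058,40)
bot.reach([x,y,.05],Y);bot.servo_line([x,y,.01],velocity=.15);bot.dwell(.15)
f0=get_obs()['wrist_force'];bot.servo_line([x,y,-.006],velocity=.05);print((get_obs()['wrist_force']-f0).round(1))
hand.move_gripper(.03,40);o=get_obs();zb=o['position'][2];print(o['gripper_width'],o['grip_force'],o['position'].round(4),(o['wrist_force']-f0).round(1))
if o['gripper_width']<.036: raise SystemExit('missed')
bot.servo_line([x,y,.13],velocity=.2)
X,Yp=.486,-.390
bot.reach([X,Yp,.12],Y);bot.servo_line([X,Yp,.06],velocity=.15);bot.dwell(.2);f0=get_obs()['wrist_force']
bot.servo_line([X,Yp,zb+.050],velocity=.08);z=zb+.050
while z>zb+.0433:
    z-=.001;bot.servo_line([X,Yp,z],velocity=.03);o=get_obs();f=o['wrist_force']-f0
    print(round(z-zb,4),o['position'].round(4),f.round(1))
    if f[2]>6: break
print(o['time_s'],o['gripper_width'])
```

```text
[-0.5  0.9 -0.4]
0.03702770256082719 39.7918766294606 [ 0.61   -0.1691 -0.0055] [-1.9  2.   4. ]
0.049 [ 0.4861 -0.3901  0.0436] [-0.  -0.4  0.3]
0.048 [ 0.486  -0.39    0.0426] [-0.1 -0.1 -0.4]
0.047 [ 0.486  -0.39    0.0414] [-0.1 -0.3  0.8]
0.046 [ 0.486  -0.39    0.0404] [ 0.1  0.5 -0.5]
0.045 [ 0.486  -0.39    0.0394] [ 0.5 -0.5  0.2]
0.044 [ 0.4859 -0.3899  0.0384] [ 0.2 -1.  -0. ]
0.043 [ 0.4861 -0.3901  0.0376] [ 0.3 -0.6  1. ]
30.4333 0.03706403916141907
```

The blank went down home with no resistance (TCP 43 mm above the pick height). I'll release it, back off, and use the last picture for the pin, knob and keeper.

Run:
```python
from h import *
Y=q(np.pi/2)
bot.servo_line([.486,-.390,.0375],velocity=.03)
hand.move_gripper(.056);bot.servo_line([.486,-.390,.09],velocity=.15)
bot.servo_line([.488,-.44,.15],velocity=.25);bot.dwell(.2);c=cam('wrist','k.png');np.savez('k.npz',**c)
u,v=proj(c,[.486,-.39,.05]);print(u,v)
for t in(120,):
    e=blob(c,u,v,22,t);print(np.round(e[0]+e[1],1),ray(c,*e[0],.049).round(4))
print(get_obs()['time_s'],get_obs()['position'],proj(c,[.54,-.27,.086]),proj(c,[.436,-.354,.068]))
u0,v0=int(u)-95,max(int(v)-90,0);print(u0,v0)
cv2.imwrite('pics/k4.png',cv2.resize(c['frame'][v0:v0+150,u0:u0+200],(800,600),interpolation=3)[:,:,::-1])
```

```text
258.25882903020505 135.81655267834884
[258.  135.   43.8  43.8] [ 0.4858 -0.3894  0.049 ]
32.225 [ 0.48742434 -0.43880508  0.14856083] [348.10097394 -62.3616432 ] [190.1096735   88.39075878]
163 45
```

View pics/k4.png

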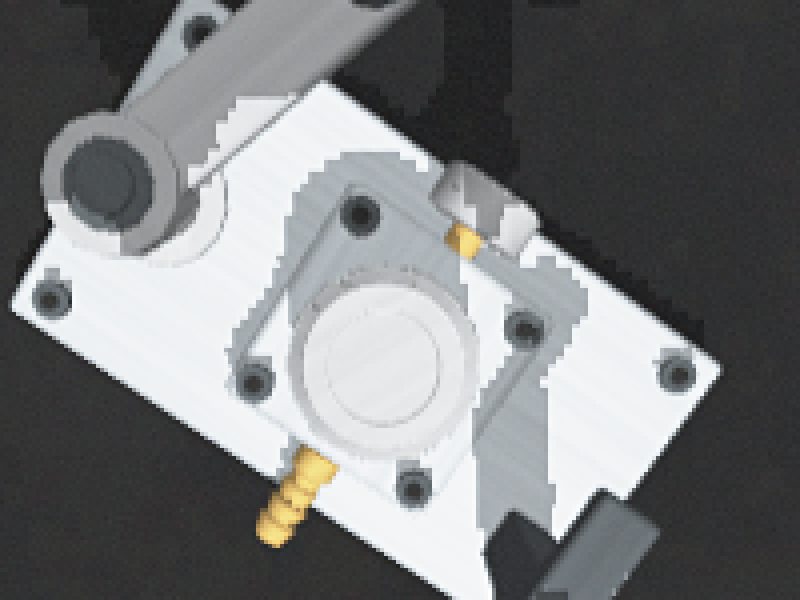

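The blank sits centred on the port at about (259,137) in the full frame and looks level. The pin is at (190,90.7), the strap's edge runs from crop (205,190) to (415,5), and the base edges run along (12,305)–(470,600) and (325,80)–(720,368).

Run:
```python
from h import *
c=dict(np.load('k.npz'));P=lambda a,b,z:ray(c,163+a/4-.4,45+b/4-.4,z)[:2]
ang=lambda a,b:np.arctan2(*(b-a)[::-1])
print('pin',P(108,183,.069),P(108,183,.066),'blank',P(384,366,.053))
print('base',ang(P(12,305,.012),P(470,600,.012)),ang(P(325,80,.012),P(720,368,.012)))
print('strap',ang(P(205,190,.065),P(415,5,.065)),ang(P(125,105,.065),P(190,40,.065)) )
print('pinport',ang(P(108,183,.068),P(384,366,.053)),np.linalg.norm(P(108,183,.068)-P(384,366,.053)))
for a,b in((605,490),(660,530),(545,598)): print('keep',P(a,b,.078)-P(384,366,.053))
```

```text
pin [ 0.43576178 -0.35541626] [ 0.43508247 -0.35525818] blank [ 0.48629851 -0.38995604]
base -0.5846582947894843 -0.5974523956545807
strap 0.6783071738817695 0.7211534550014055
pinport -0.5981662803425191 0.06142912712123412
keep [ 0.04190604 -0.02079469]
keep [ 0.05280004 -0.02853663]
keep [ 0.03136269 -0.04208634]
```

Stand yaw is about -0.595 rad and the strap is about 1.29 rad open. The keeper's lip ends about 6 mm on the +y side, so a finger pushing the knob from behind stays clear of it. Before descending I'll check the clearance to the hotplate corner.

Run:
```python
from h import *
d=np.load('c.npz');A={k:d['a'+k] for k in('frame','intrinsics','view')}
w6=dict(np.load('w6.npz'));w2=dict(np.load('w2.npz'))
for z in(0,.04,.05,.06,.07,.08,.09): print(z,ray(A,232,195,z)[:2].round(3),ray(w6,120,182,z)[:2].round(3),ray(w2,153,165,z)[:2].round(3))
print(ray(w6,147,165,0),ray(w2,170,163,0))
pin=np.array([.435,-.3553])
for th in(1.2,1.29,1.35):
  a=th-.595;print(th,pin+.125*np.array([np.cos(a),np.sin(a)]))
```

```text
0 [ 0.57  -0.148] [ 0.506 -0.235] [ 0.511 -0.235]
0.04 [ 0.543 -0.203] [ 0.525 -0.225] [ 0.526 -0.227]
0.05 [ 0.536 -0.216] [ 0.53  -0.223] [ 0.529 -0.225]
0.06 [ 0.529 -0.23 ] [ 0.535 -0.22 ] [ 0.533 -0.223]
0.07 [ 0.522 -0.244] [ 0.54  -0.218] [ 0.537 -0.221]
0.08 [ 0.516 -0.258] [ 0.545 -0.215] [ 0.54  -0.219]
0.09 [ 0.509 -0.271] [ 0.55  -0.213] [ 0.544 -0.217]
[ 0.52904154 -0.22144013  0.        ] [ 0.52818561 -0.23273867  0.        ]
1.2 [ 0.53781276 -0.28420474]
1.29 [ 0.53100671 -0.27525182]
1.35 [ 0.52603394 -0.26963892]
```

The plate is about 53 mm high, below the fingertips at 70 mm, so it is clear. Now I'll push the knob along its arc from behind with closed fingers, watching the wrist force.

```bash
cat > push.py <<'E'
from h import *
pin=np.array([.435,-.3553]);r=.127;Z=.063
def pose(th,d,z):
    a=th-.595;t=np.array([-np.sin(a),np.cos(a)]);p=pin+r*np.array([np.cos(a),np.sin(a)])+d*t
    return [*p,z],q(a),t
def push(ths,d,lim=14):
    for th in ths:
        p,o,t=pose(th,d,Z);bot.servo_line(p,o,velocity=.1);s=get_obs();w=s['wrist_force']-f0
        f=w[:2]@t;print(round(th,3),'ft %.1f fr %.1f fz %.1f t %.1f err %.4f'%(f,w[:2]@[t[1],-t[0]],w[2],s['time_s'],np.linalg.norm(s['position'][:2]-p[:2])))
        if f>lim or abs(w).max()>25: break
    return th
hand.move_gripper(0.0,40)
p,o,t=pose(1.29,.045,.12);bot.reach(p,o);p,o,t=pose(1.29,.045,Z);bot.servo_line(p,velocity=.12);bot.dwell(.2);f0=get_obs()['wrist_force']
push(np.arange(1.2,.25,-.12),.0225)
E
python3 push.py
```

```text
1.2 ft 0.5 fr 0.6 fz -0.5 t 35.2 err 0.0002
1.08 ft 1.4 fr 0.2 fz 0.3 t 35.5 err 0.0005
0.96 ft -0.0 fr -0.2 fz -0.3 t 35.8 err 0.0006
0.84 ft 0.9 fr 0.4 fz 0.2 t 36.1 err 0.0007
0.72 ft 0.4 fr -0.1 fz -0.5 t 36.4 err 0.0006
0.6 ft 2.0 fr 1.4 fz 0.3 t 36.7 err 0.0006
0.48 ft 0.8 fr -0.8 fz -0.2 t 37.0 err 0.0006
0.36 ft -0.0 fr 0.3 fz -1.3 t 37.3 err 0.0006
```

```bash
sed -i '/^hand.move/,$d' push.py
python3 - <<'E'
from push import *
import push; push.f0=np.array([-.3,-.3,-.5])
push.push(np.arange(.30,-.16,-.04),.0225)
c=cam('scene','s2.png')
E
```

```text
0.3 ft 1.0 fr -0.5 fz -0.3 t 37.6 err 0.0006
0.26 ft 2.1 fr -0.2 fz 1.8 t 37.8 err 0.0007
0.22 ft 6.0 fr -1.0 fz 2.0 t 38.1 err 0.0011
0.18 ft 0.3 fr 0.7 fz 0.9 t 38.3 err 0.0001
0.14 ft 0.3 fr -0.8 fz -0.4 t 38.6 err 0.0003
0.1 ft 0.4 fr -0.0 fz 0.1 t 38.8 err 0.0002
0.06 ft 1.2 fr 0.6 fz -0.0 t 39.1 err 0.0001
0.02 ft 0.5 fr 1.0 fz 0.1 t 39.3 err 0.0000
-0.02 ft 5.9 fr -0.4 fz 0.7 t 39.6 err 0.0012
-0.06 ft 24.5 fr -3.1 fz 1.5 t 39.8 err 0.0054
```

The force trace shows the foot riding up the bevel at θ ≈ 0.22 and the hard stop at about -0.02. I'll back off, touch again to check that the strap did not spring back, then retreat and look at the strap numerically.

Run:
```python
from push import *
import push; push.f0=np.array([-.3,-.3,-.5])
push.push([.1],.0225); push.push([.03,0,-.02,-.035],.0225,8)
p,o,t=pose(0,.05,Z);bot.servo_line(p,o,velocity=.15)
p,o,t=pose(0,.05,.2);bot.servo_line(p,velocity=.25)
Y=q(np.pi/2);bot.reach([.488,-.47,.2],Y);bot.dwell(.3);c=cam('wrist','f.png')
# strap bar: bright band between pin and foot; edges of bar at mid-length
a=-.595;e=np.array([np.cos(a),np.sin(a)]);n=np.array([-e[1],e[0]]);g=cv2.cvtColor(c['frame'],cv2.COLOR_RGB2GRAY)
for s in(.030,.045,.080,.095,.125):
    row=[]
    for w in np.arange(-.020,.0201,.002):
        u,v=proj(c,[*(pin+s*e+w*n),.065]);row.append(int(g[int(round(v)),int(round(u))]) if 0<=v<384 and 0<=u<512 else -1)
    print(s,row)
o=get_obs();print(o['time_s'],o['wrist_force'],o['grip_force'])
```

```text
0.1 ft 1.2 fr -0.5 fz 0.1 t 40.2 err 0.0001
0.03 ft 0.3 fr -0.7 fz 1.2 t 40.5 err 0.0010
0 ft 1.3 fr 0.2 fz 1.4 t 40.8 err 0.0002
-0.02 ft 6.0 fr -0.6 fz 1.3 t 41.0 err 0.0012
-0.035 ft 12.9 fr -1.5 fz 1.8 t 41.2 err 0.0027
0.03 [247, 247, 247, 247, 247, 247, 240, 245, 245, 246, 245, 245, 249, 190, 204, 243, 208, 205, 212, 210, 215]
0.045 [66, 126, 206, 250, 248, 249, 236, 245, 247, 201, 182, 182, 185, 190, 188, 214, 214, 163, 84, 46, 59]
0.08 [131, 150, 206, 248, 247, 233, 241, 244, 243, 245, 244, 243, 244, 244, 235, 211, 211, 216, 96, 90, 90]
0.095 [247, 248, 249, 225, 210, 210, 244, 244, 243, 245, 244, 244, 244, 244, 242, 249, 243, 209, 215, 211, 214]
0.125 [81, 113, 132, 104, 80, 107, 130, 41, 51, 56, 61, 64, 64, 45, 159, 55, 55, 57, 57, 59, 59]
44.675 [-0.49062331 -0.02913325 -0.46752896] 0.0
```

The second touch meets the same stop, and the strap and knob lie symmetric about the stand's axis, so it is shut. I'll hand in.

```bash
python3 -c "
from h import *
print(hand_in())"
```

```text
the job is handed in; nothing more can be done
None
```

I handed the job in at about 45 s with the ring seated, the blank home on it and the strap shut against its stop; `hand_in()` returned no verdict, and the foot's force on the blank was not measured directly.

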